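# Fetch the cutter ring from behind the canisters and pack the cutter set

### The arm

A 7-joint arm with a two-finger parallel gripper is mounted at the origin on the work surface. World frame = base frame: x ahead of the robot, y to its left, z up, the work surface at z = 0. Lengths are in mm, angles in rad, forces in N, time in s.
With the tool pointing down it reaches from about 400 to 875 mm from the base axis. Payload 4.4 kg.
Tool frame: the origin (TCP) lies midway between the tips of the shut fingers; the grasp point (between the pads) lies 19 mm behind it; z points along the fingers, y is the line along which they close (so a half turn about z gives the same grasp; the last joint's range is limited). The gripper opens to 85 mm and grips with 20 to 120 N. Pads are 22 mm wide; open, the fingers measure 114 mm over their backs; the gripper's body (76 mm by 85 mm) begins 54 mm behind the grasp point. The pads swing forward as they close: fully open they stand 13 mm farther back than shut.
Start: joints at [1.124, 0.628, 0.038, 1.517, -0.027, 0.996, -0.02], TCP at [241.609, -603.442, 231.313] pointing down, gripper open.
Joint ranges: [-3.06, 3.06], [-0.37, 2.12], [-1.25, 1.32], [0.18, 2.47], [-1.1, 4.24], [0.23, 1.98], [-2.94, 2.94]. Speed limits (rad/s): [2.57, 2.57, 3.14, 3.14, 3.14, 3.14, 3.14].

### API

Orientations are given as [roll, pitch, yaw] about the fixed x, y, z axes, in that order (R = Rz(yaw) Ry(pitch) Rx(roll)).
In Python, from cell import readout, optics, order gives the robot as it stands.
- The arm moves only by the shell command python3 -m jog 'ROWS'. ROWS is a JSON object of lists of equal length, an entry for each row: "claw": the opening, from 0 (shut) to 1 (fully open); "xyz": the shift along the tool's x, y, z each as a share of 0.1 m, from -1 to 1, a list of three; "twist": the turn, a rotation vector about the tool's x, y, z each as a share of 180 degrees, from -1 to 1, a list of three. A call has 1 to 12 rows; each row shifts and turns the commanded pose from where the row before left it, along the tool's axes as they then stand; what a row does not reach is not made up. A row lasts 1/8 s, in which the tool goes at most 62.5 mm and 10.7 degrees, less where a joint would pass 70% of its speed; a pose out of reach is approached as far as the arm can. A call with a number of a shift or a turn outside -1 to 1 is refused whole. A call with a gripper value outside its range is refused whole. The fingers move at their own pace and stop on an object; the grip force is fixed at half the most. Time passes only in rows, so rows that do not move let the fingers close. It gives the time, the measured TCP pose, the force, the opening and the grip force at its end, in the units of the state.
- readout.read_state(): the state, without advancing time (a new reading comes with each control period).
- optics.get_image(name): name is "scene" or "top"; returns a dict with "color" (480x640x3 uint8, red, green, blue), "fovy" (degrees; the focal length in pixels is half the picture's height over the tangent of half this angle, whatever the lens; pixels are square), "cx", "cy" (the principal point, pixels), "view" (4x4, takes a point from world to camera coordinates). Camera axes: x right, y up, looking along -z (the intrinsics and any distortion apply to the point x, -y, -z); pixel columns grow to the right and rows downward; lengths in mm; the calibration is good to about 2 mm. A picture is of the moment at which its call begins. There is no depth.
- order.finish_job(): hands the job in; it is judged then, once.
Trained networks look in the newest picture that a camera, given by its name, has taken for a name from the list of things; names that differ only in an ending like _2 or _b are one class to them, and where a whole thing is asked for, a point or a joint stands for the part that bears it (a point fixed in the world has none). Each returns a list of dicts, best first, with "score" (0 to 1); they miss things now and then, are a little off and sometimes report something else, mostly with a low value. They report only what shows in the picture. A call takes as long as a camera call. They do not tell look-alikes from the thing itself.
- optics.boxes_of(camera, label): "rect" ([left, top, width, height] in pixels, round what is visible of it).
The state is a dict: "clock": time; "qpos": joint angles; "qd": joint speeds; "tau": joint torques, N m; "eef_pos": TCP position; "tool_rot": TCP orientation; "force": force on the tool from outside, world axes, zero at the start; "torque": the same for the moment, N m; "width": finger opening in mm; "gripper_force": force on a finger pad.
Only numpy, scipy, OpenCV 4.12 (cv2) and the standard library are available. Lean on these libraries where they do the work, as an engineer would, in place of code of your own. Each camera call takes 0.05 s, during which the arm holds its last target. There are 200 camera calls.

### The job

Two canisters stand in front of the steel cutter ring in the ingredient rack: first lift both out and stand them upright in the empty shallow tray, then fetch the ring and lay it gently, flat, on the floor of the open parts box. Heavy parts go lowest, so only then put the light plastic pusher plate, knob up, centred on top of the ring. Last of all, stand each canister back upright in the rack on the very spot where it stood at the start; do not knock over a canister or disturb the spice bottle and the sugar shaker.

Things in the scene. Friction and masses are not known exactly. Their poses are not given: they have to be found in the camera images.
- rack: Ingredient rack, fixed: dark wooden tray 190 (x) by 220 (y) mm, floor 5 mm thick, 4 mm walls 16 mm high at front (-x) and sides, 45 mm at the back (+x). Origin: centre of its underside. At the start the canisters (either one left) stand in its front half, about 30 mm before the origin and 46 mm to either side; the ring lies behind them near mid-width, the spice bottle in the back +y corner.
- tray: The side area: an empty shallow grey plastic tray fixed to the bench, 160 mm (x) by 240 mm (y) outside, walls 5 mm thick and 14 mm high, floor 5 mm thick. Origin: centre of its underside. Both canisters fit in it side by side along its y.
- partsbox: The parts box, fixed to the bench: open plywood box, 160 mm (x) by 190 mm (y) outside, 70 mm high, walls and floor 5 mm thick, empty at the start. Origin: centre of its underside.
- tall_canister: Tall round steel canister, closed, 62 mm diameter (lid 64 mm), 125 mm high to the lid's top, and on it a black round knob 24 mm in diameter and 26 mm high (151 mm in all); about 0.4 kg. Loose. Origin: centre of its underside, z up.
- short_canister: Short round white plastic canister with a steel lid, closed, 66 mm diameter (lid 68 mm), 95 mm high to the lid's top, and on it a wooden round knob 24 mm in diameter and 26 mm high (121 mm in all); about 0.3 kg. Loose. Origin: centre of its underside, z up.
- cutter_ring: Heavy plain steel cutter ring (short thick tube) lying flat: 64 mm outer and 46 mm inner diameter, 35 mm high, about 0.5 kg. Loose. Origin: on its axis, at its underside, z up.
- pusher: Light white plastic pusher plate that belongs on the cutter ring: flat disc of 60 mm diameter, 12 mm thick, with a central round knob 24 mm in diameter standing 26 mm above it (38 mm in all); about 60 g. Loose, on the bare bench nearest to the robot. Origin: centre of its underside, z up to the knob.
- spice_bottle: Small amber spice jar with a white cap, 26 mm diameter, 65 mm high, loose in the rack's back left corner; a bystander, to be left standing where it is. Origin: centre of its underside.
- shaker: Glass sugar shaker with a steel domed top, 54 mm diameter, 113 mm high, loose on the bench beyond the work area; a bystander, to be left alone. Origin: centre of its underside.
There are look-alikes about, which are no part of the job. What is shaped like the cutter_ring but orange or yellow is not meant.

How it is judged (in metres and radians):
On the way, in this order (a step that is already met when the one before it is completed fails the run):
1. both canisters stand upright and released in the shallow tray, the ring still in the rack and the pusher still on the bench (x of tall_canister in the frame of tray between -0.075 and 0.075 m and y of tall_canister in the frame of tray between -0.115 and 0.115 m and z of tall_canister in the frame of tray between 0 and 0.012 m and angle between each of tall_canister, short_canister's own z axis and vertical below 0.12 rad and linear speed of each of tall_canister, short_canister below 0.02 m/s and contact force between the fingers and tall_canister below 0.5 N and x of short_canister in the frame of tray between -0.075 and 0.075 m and y of short_canister in the frame of tray between -0.115 and 0.115 m and z of short_canister in the frame of tray between 0 and 0.012 m and contact force between the fingers and short_canister below 0.5 N and distance of each of cutter_ring, pusher from where it was at the start of the episode below 0.03 m), for 0.2 s.
2. the cutter ring lies flat on the floor of the parts box, both canisters still in the tray and the pusher not yet moved (x of cutter_ring in the frame of partsbox between -0.075 and 0.075 m and y of cutter_ring in the frame of partsbox between -0.09 and 0.09 m and z of cutter_ring in the frame of partsbox between 0 and 0.012 m and angle between each of cutter_ring, tall_canister, short_canister's own z axis and vertical below 0.12 rad and linear speed of each of cutter_ring, tall_canister, short_canister below 0.02 m/s and x of tall_canister in the frame of tray between -0.075 and 0.075 m and y of tall_canister in the frame of tray between -0.115 and 0.115 m and z of tall_canister in the frame of tray between 0 and 0.012 m and contact force between the fingers and tall_canister below 0.5 N and x of short_canister in the frame of tray between -0.075 and 0.075 m and y of short_canister in the frame of tray between -0.115 and 0.115 m and z of short_canister in the frame of tray between 0 and 0.012 m and contact force between the fingers and short_canister below 0.5 N and distance of pusher from where it was at the start of the episode below 0.03 m), for 0.2 s.
3. the pusher plate lies knob up, centred on the ring in the box, released, both canisters still in the tray (x of cutter_ring in the frame of partsbox between -0.075 and 0.075 m and y of cutter_ring in the frame of partsbox between -0.09 and 0.09 m and z of cutter_ring in the frame of partsbox between 0 and 0.012 m and angle between each of cutter_ring, pusher, tall_canister, short_canister's own z axis and vertical below 0.12 rad and linear speed of each of cutter_ring, pusher, tall_canister, short_canister below 0.02 m/s and horizontal distance between pusher and cutter_ring below 0.015 m and z of pusher in the frame of cutter_ring between 0.03 and 0.04 m and contact force between the fingers and pusher below 0.5 N and x of tall_canister in the frame of tray between -0.075 and 0.075 m and y of tall_canister in the frame of tray between -0.115 and 0.115 m and z of tall_canister in the frame of tray between 0 and 0.012 m and contact force between the fingers and tall_canister below 0.5 N and x of short_canister in the frame of tray between -0.075 and 0.075 m and y of short_canister in the frame of tray between -0.115 and 0.115 m and z of short_canister in the frame of tray between 0 and 0.012 m and contact force between the fingers and short_canister below 0.5 N), for 0.2 s.
At the end, for the whole second after the job is handed in: Ring flat on the box floor (underside under 12 mm above the bench, tilt under 0.12 rad), pusher flat on it knob up with axes within 15 mm, each canister upright within 15 mm of where it stood at the start; all released and at rest (under 0.02 m/s) (x of cutter_ring in the frame of partsbox between -0.075 and 0.075 m and y of cutter_ring in the frame of partsbox between -0.09 and 0.09 m and z of cutter_ring in the frame of partsbox between 0 and 0.012 m and angle between each of cutter_ring, pusher, tall_canister, short_canister's own z axis and vertical below 0.12 rad and linear speed of each of cutter_ring, pusher, tall_canister, short_canister below 0.02 m/s and horizontal distance between pusher and cutter_ring below 0.015 m and z of pusher in the frame of cutter_ring between 0.03 and 0.04 m and contact force between the fingers and cutter_ring below 0.5 N and contact force between the fingers and pusher below 0.5 N and distance of each of tall_canister, short_canister from where it was at the start of the episode below 0.015 m and contact force between the fingers and tall_canister below 0.5 N and contact force between the fingers and short_canister below 0.5 N); the robot touches nothing.
It fails at once if a canister tipped over (more than 0.6 rad) (angle between any of tall_canister, short_canister's own z axis and vertical above 0.6 rad).
It fails at once if the spice bottle or the sugar shaker moved more than 20 mm (distance of any of spice_bottle, shaker from where it was at the start of the episode above 0.02 m).
It fails at once if the ring dropped or slammed into the box (more than 120 N) (contact force between cutter_ring and partsbox above 120 N).
It also fails if it takes over 138 s, if anything falls off the work surface, if the arm or the gripper's body presses on something with over 40 N, if the wrist force passes 120 N, or if a joint passes its speed limit or range.

## Working session

There is one attempt and no reset: what is moved stays moved. The work goes in short steps, Python scripts to look and compute and a shell command to move; the robot and the scene stay as the last step left them, time stands still between calls to the robot, and variables do not carry over. Pictures are saved under pics/ and viewed, at most 14 in all, crops included, and the job is handed in when it is done.

```bash
ls; mkdir -p pics
python3 - <<'E'
from cell import readout, optics
import cv2, numpy as np
s=readout.read_state(); print(s)
for c in ("scene","top"):
    im=optics.get_image(c); cv2.imwrite(f"pics/{c}0.png",im["color"][:,:,::-1])
    print(c,{k:v for k,v in im.items() if k!="color"})
    for l in "rack tray partsbox tall_canister short_canister cutter_ring pusher spice_bottle shaker".split():
        print(l,[(np.round(d["rect"]).tolist(),round(d["score"],2)) for d in optics.boxes_of(c,l)][:4])
E
```

```text
pics
{'clock': 0.0, 'qpos': array([ 1.12417943,  0.62933741,  0.03845446,  1.51836902, -0.02699035,
        0.9962783 , -0.01996707]), 'qd': array([-6.69758294e-04, -5.52734012e-04, -8.49602765e-04, -5.91970207e-05,
       -2.02922953e-03,  8.46064283e-04,  1.50569635e-03]), 'tau': array([ 1.00413989e-03, -5.63405478e+01,  1.22708078e+00, -1.93445152e+01,
        1.11092094e-02,  1.04404741e-02, -3.11585040e-05]), 'eef_pos': array([ 241.37927276, -602.85429231,  230.39462903]), 'tool_rot': array([-3.13971937e+00,  3.95862937e-05,  3.80844971e-01]), 'force': array([ 0.42944684,  0.00920459, -0.14859471]), 'torque': array([-0.01591306,  0.02840542, -0.02385464]), 'gripper_force': 0.0, 'width': 85.30296481543832}
scene {'fovy': 53.03515516437047, 'cx': 322.65363885387205, 'cy': 237.61182768324377, 'view': array([[ 7.10108775e-01,  7.03995369e-01, -1.16640178e-02,
        -3.75549237e+02],
       [-4.55581105e-01,  4.72041972e-01,  7.54733220e-01,
         2.04786895e+02],
       [ 5.36834597e-01, -5.30628776e-01,  6.55928134e-01,
        -1.29984470e+03],
       [ 0.00000000e+00,  0.000
[... 774 characters left out ...]
,
       [-1.71097953e-01, -6.58844697e-03,  9.85231994e-01,
        -1.21190778e+03],
       [ 0.00000000e+00,  0.00000000e+00,  0.00000000e+00,
         1.00000000e+00]])}
rack [([399.0, 216.0, 88.0, 77.0], 0.96)]
tray [([156.0, 214.0, 97.0, 67.0], 0.89)]
partsbox [([282.0, 158.0, 84.0, 80.0], 0.68), ([217.0, 133.0, 24.0, 31.0], 0.49)]
tall_canister [([451.0, 251.0, 35.0, 33.0], 0.73)]
short_canister [([411.0, 249.0, 38.0, 32.0], 0.77)]
cutter_ring [([456.0, 180.0, 33.0, 24.0], 0.7), ([416.0, 309.0, 28.0, 24.0], 0.68), ([428.0, 229.0, 28.0, 27.0], 0.58)]
pusher [([322.0, 262.0, 20.0, 21.0], 0.65)]
spice_bottle [([404.0, 222.0, 14.0, 13.0], 0.49)]
shaker [([216.0, 132.0, 24.0, 32.0], 0.64)]
```

View pics/scene0.png

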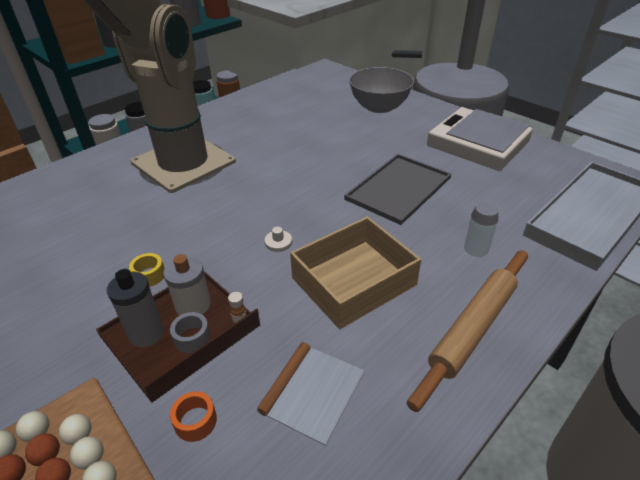

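View pics/top0.png

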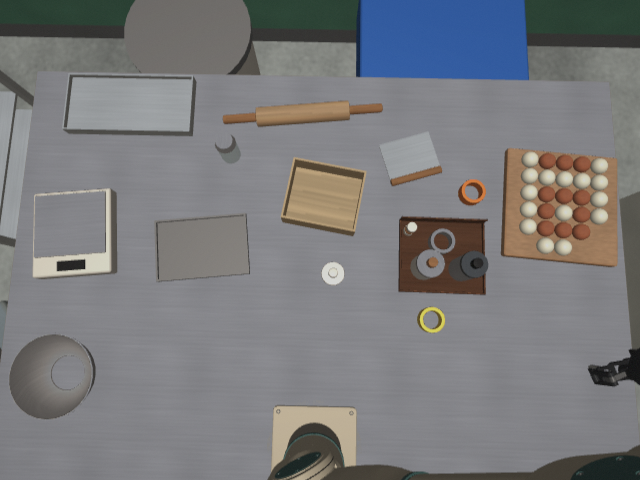

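The scene view shows the tall canister (black knob at about 124,277), the short one (knob at 181,262), the steel ring at (189,332) and the pusher at (278,238). The orange and yellow rings lie outside the rack. In the top view the knobs are at (476,264) and (432,262), the ring at (443,240), the pusher at (333,273), the box at (324,196) and the tray at (202,247).

```bash
cat > h.py <<'E'
import numpy as np, cv2
from cell import readout, optics
from scipy.optimize import least_squares
def cam(name):
    im=optics.get_image(name); f=240/np.tan(np.radians(im["fovy"]/2))
    return im["color"],(f,im["cx"],im["cy"],np.array(im["view"]))
def proj(C,p):
    f,cx,cy,V=C; q=V[:3,:3]@np.asarray(p,float)+V[:3,3]
    return np.array([cx+f*q[0]/-q[2], cy-f*q[1]/-q[2]])
def ray(C,u):
    f,cx,cy,V=C; d=V[:3,:3].T@np.array([(u[0]-cx)/f,-(u[1]-cy)/f,-1]); o=-V[:3,:3].T@V[:3,3]; return o,d
def atz(C,u,z):
    o,d=ray(C,u); return o+d*(z-o[2])/d[2]
def tri(Cs,us):
    r=least_squares(lambda p:np.concatenate([proj(C,p)-u for C,u in zip(Cs,us)]),[500,0,50.]); return r.x,np.abs(r.fun).max()
E
python3 - <<'E'
from h import *
t,T=cam("top"); s,S=cam("scene")
cr=lambda im,x,y,w,h,k:cv2.resize(im[y:y+h,x:x+w],None,fx=k,fy=k,interpolation=cv2.INTER_CUBIC)
a=cr(t,395,210,100,90,4); b=cr(s,95,250,170,145,4)[:, :]
b=cr(s,95,250,100,150,4)
c=cr(s,160,280,100,75,4)
cv2.imwrite("pics/a.png",a[:,:,::-1]); cv2.imwrite("pics/b.png",cr(s,95,245,170,150,4)[:,:,::-1])
for n,u,v in [("tall",(124,277-4),(476,263)),("short",(181,259),(432,262)),("ring",(189,324),(443,240)),("pusher",(278,230),(333,273))]:
    print(n,tri([S,T],[u,v]))
E
```

```text
tall (array([ 448.65989283, -364.85196545,  153.13798442]), np.float64(0.28249944707533814))
short (array([ 452.94249083, -270.20994177,  121.96156771]), np.float64(0.10464373644310854))
ring (array([ 519.56673641, -316.07626508,   43.70484415]), np.float64(0.3941911511078615))
pusher (array([431.12995926, -38.11851955,  33.99406283]), np.float64(0.6535691171184794))
```

View pics/a.png

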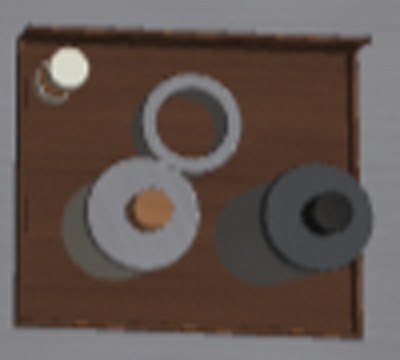

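View pics/b.png

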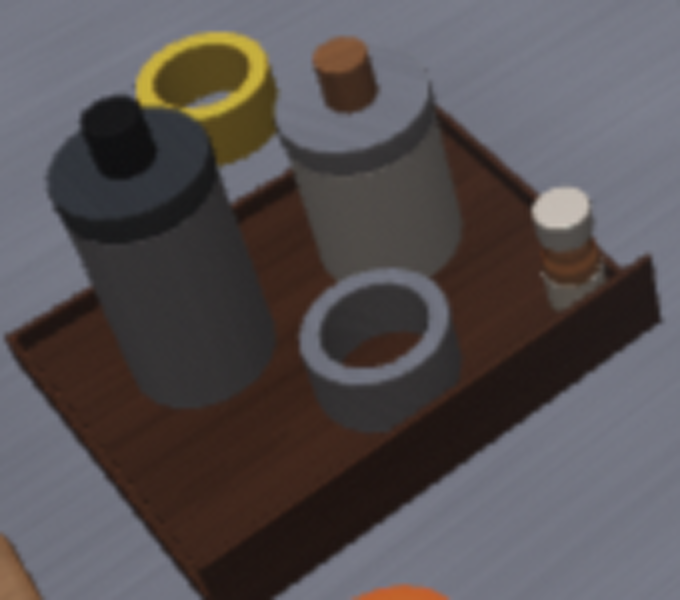

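The crops show, in full-image pixels, the knob tops at top (477.6,262.4) and (433.1,261.9) and scene (121.9,273.4) and (179.9,258.9). The ring's upper rim is centred at top (442.4,240.4) and scene (188.4,326.1). The spice bottle is clear in the back +y corner.

Run:
```python
from h import *
t,T=cam("top"); s,S=cam("scene")
cr=lambda im,x,y,w,h,k:cv2.resize(im[y:y+h,x:x+w],None,fx=k,fy=k,interpolation=cv2.INTER_CUBIC)
a=np.vstack([cr(t,150,145,225,150,3)]); b=np.hstack([cr(s,258,218,42,37,5),np.zeros((185,255,3),np.uint8),cr(t,315,256,42,37,5)[:,:210]])
cv2.imwrite("pics/c.png",np.vstack([a,b])[:600,:,::-1]); print(a.shape,b.shape)
for n,u,v in [("tall",(121.9,273.4),(477.6,262.4)),("short",(179.9,258.9),(433.1,261.9)),("ring",(188.4,326.1),(442.4,240.4))]:
    print(n,tri([S,T],[u,v]))
for n,v,z in [("tall lid",(473.9,263.9),125+5),("short lid",(430.5,262.9),100),("ring",(442.4,240.4),40),("tall k",(477.6,262.4),156),("short k",(433.1,261.9),126)]: print(n,atz(T,v,z))
for n,v,z in [("tall k",(121.9,273.4),156),("short k",(179.9,258.9),126),("ring",(188.4,326.1),40)]: print(n,atz(S,v,z))
```

```text
(450, 675, 3) (185, 675, 3)
tall (array([ 449.71608687, -368.15489922,  155.38244242]), np.float64(0.41919616147498573))
short (array([ 453.11926519, -272.24051541,  123.69163558]), np.float64(0.17781890553237645))
ring (array([ 518.68646717, -317.15455673,   38.3176747 ]), np.float64(0.11637553126695366))
tall lid [ 449.51492701 -366.54694481  130.        ]
short lid [ 453.20903551 -271.79725977  100.        ]
ring [ 518.57013671 -316.44316231   40.        ]
tall k [ 450.06307432 -367.01336503  156.        ]
short k [ 452.61416178 -272.12609315  126.        ]
tall k [ 450.09449432 -368.6898202   156.        ]
short k [ 455.72303957 -273.05908571  126.        ]
ring [ 519.97527468 -317.79607044   40.        ]
```

View pics/c.png

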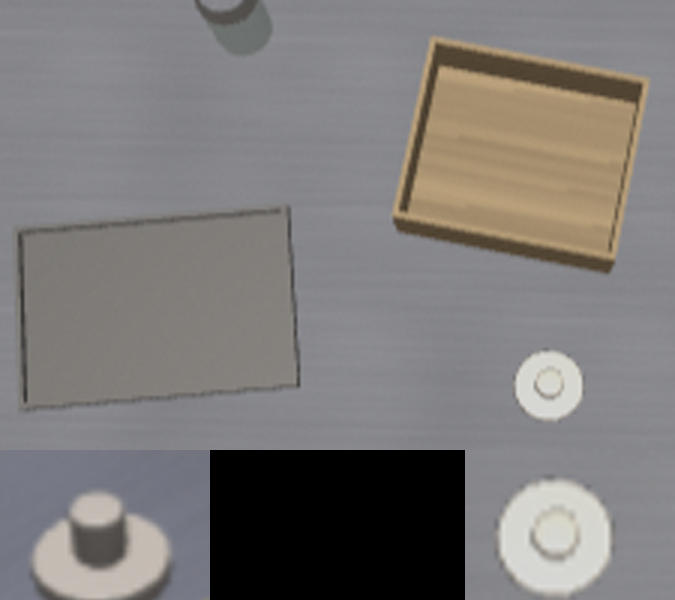

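The crop shows the tray rim corners (14,229), (289,206), (299,386), (22,409) and the box rim corners (433,38), (648,80), (612,262), (395,220) in crop pixels. The pusher knob top is at top (332.8,271.8) and scene (277,229.2).

```bash
python3 - <<'E'
from h import *
_,T=cam("top"); _,S=cam("scene")
print(tri([S,T],[(277,229.2),(332.8,271.8)]),atz(T,(332.8,271.8),38))
for n,c,z in [("box",[(433,38),(648,80),(612,262),(395,220)],70),("tray",[(14,229),(289,206),(299,386),(22,409)],14)]:
    P=np.array([atz(T,(150+(a+.5)/3-.5,145+(b+.5)/3-.5),z)[:2] for a,b in c]); 
    d=P-np.roll(P,-1,0); print(n,P.round(),P.mean(0).round(1),np.linalg.norm(d,axis=1).round(),np.degrees(np.arctan2(d[0,1],d[0,0]))-90)
E
python3 -m jog '{"claw":[0.6,0.6],"xyz":[[0,0,0],[0,0,0]],"twist":[[0,0,0.05],[0,0,0.05]]}'
```

```text
(array([432.36282816, -39.39455588,  38.02425676]), np.float64(0.136979052786387)) [432.60862287 -39.05996824  38.        ]
box [[ 721.   66.]
 [ 688. -118.]
 [ 530.  -89.]
 [ 562.   93.]] [625.  -11.8] [187. 160. 184. 161.] -10.27308744305111
tray [[558. 430.]
 [584. 191.]
 [426. 175.]
 [401. 411.]] [492.3 301.6] [241. 158. 237. 158.] 6.1365337377185085
clock: 1.55
eef_pos: [241.6, -603.4, 231.3]
tool_rot: [-3.142, -0.0, 0.061]
force: [-0.5, -0.1, 0.8]
width: 52.1
gripper_force: 0.0
```

```bash
python3 -m jog '{"claw":[0.6,0.6,0.6,0.6,0.6,0.6,0.6,0.6,0.6,0.6],"xyz":[[0.264,-0.414,0],[0.264,-0.414,0],[0.264,-0.414,0],[0.264,-0.414,0],[0.264,-0.414,0],[0.264,-0.414,0],[0.264,-0.414,0],[0.264,-0.414,0],[0,0,0.3],[0,0,0]],"twist":[[0,0,0.0194],[0,0,0],[0,0,0],[0,0,0],[0,0,0],[0,0,0],[0,0,0],[0,0,0],[0,0,0],[0,0,0]]}'
```

```text
clock: 2.8
eef_pos: [447.3, -268.4, 200.0]
tool_rot: [-3.14, 0.004, 0.007]
force: [-0.5, -0.0, 0.5]
width: 51.2
gripper_force: 0.0
```

```bash
python3 -m jog '{"claw":[0.6,0.6,0.6,0.6,0.6],"xyz":[[0.06,0.036,0],[0,0,0.3],[0,0,0.3],[0,0,0],[0,0,0]],"twist":[[0,0,0.002],[0,0,0],[0,0,0],[0,0,0],[0,0,0]]}'
python3 - <<'E'
from h import *
s,S=cam("scene"); cv2.imwrite("pics/d.png",cv2.resize(s[190:360,70:290],None,fx=3,fy=3)[:,:,::-1])
E
```

```text
clock: 3.42
eef_pos: [455.2, -274.3, 142.7]
tool_rot: [3.14, -0.002, -0.002]
force: [-0.2, -0.4, -0.5]
width: 51.4
gripper_force: 0.0
```

View pics/d.png

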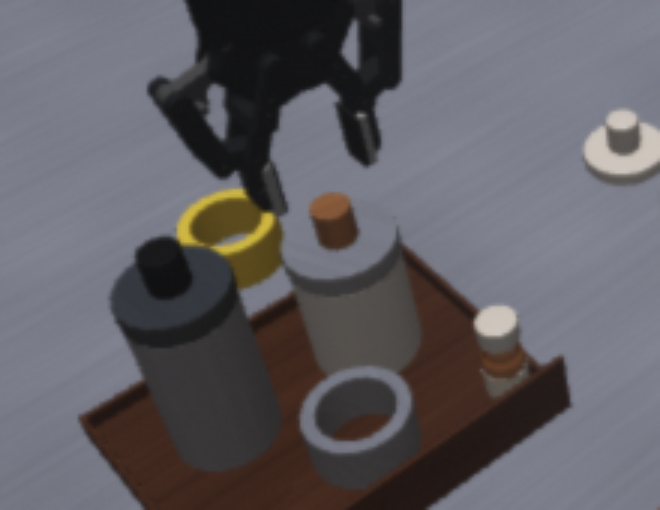

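The open fingers, tips at about (275,205) and (372,158) in the crop, straddle the wooden knob. The alignment is good.

```bash
python3 -m jog '{"claw":[0.6,0.6,0.6,0.6,0,0,0,0,0],"xyz":[[-0.01,-0.01,0.2],[0,0,0.2],[0,0,0],[0,0,0],[0,0,0],[0,0,0],[0,0,0],[0,0,0],[0,0,0]],"twist":[[0,0,0],[0,0,0],[0,0,0],[0,0,0],[0,0,0],[0,0,0],[0,0,0],[0,0,0],[0,0,0]]}'
```

```text
clock: 4.6
eef_pos: [454.0, -272.2, 102.3]
tool_rot: [3.141, -0.002, -0.0]
force: [-0.5, 1.4, 5.4]
width: 22.3
gripper_force: 58.5
```

```bash
python3 -m jog '{"claw":[0,0,0,0,0,0,0,0,0,0,0,0],"xyz":[[0,0,-0.1],[0,0,-0.2],[0,0,-0.3],[0,0,-0.3],[0,0,-0.2],[0,-0.2,0],[0,-0.4,0],[0.04,-0.5,0],[0.04,-0.5,0],[0.04,-0.5,0],[0.04,-0.5,0],[0.04,-0.5,0]],"twist":[[0,0,0],[0,0,0],[0,0,0],[0,0,0],[0,0,0],[0,0,0],[0,0,0],[0,0,0],[0,0,0],[0,0,0],[0,0,0],[0,0,0]]}'
```

```text
clock: 6.1
eef_pos: [471.6, 40.8, 210.3]
tool_rot: [-3.141, 0.003, 0.001]
force: [0.6, 0.8, -3.2]
width: 22.0
gripper_force: 59.2
```

```bash
python3 -m jog '{"claw":[0,0,0,0,0,0,0,0,0],"xyz":[[0.04,-0.5,0],[0.04,-0.5,0],[0.04,-0.5,0],[0.04,-0.5,0],[0,-0.5,0],[0,-0.4,0],[0,-0.2,0],[0,0,0],[0,0,0]],"twist":[[0,0,0],[0,0,0],[0,0,0],[0,0,0],[0,0,0],[0,0,0],[0,0,0],[0,0,0],[0,0,0]]}'
```

```text
clock: 7.22
eef_pos: [489.7, 345.3, 210.9]
tool_rot: [3.139, 0.001, -0.003]
force: [-0.2, 0.1, -4.1]
width: 22.2
gripper_force: 59.3
```

```bash
python3 -m jog '{"claw":[0,0,0,0,0,0,0,0,0,0],"xyz":[[-0.02,-0.05,0.2],[0,0,0.3],[0,0,0.25],[0,0,0.15],[0,0,0.08],[0,0,0.04],[0,0,0.03],[0,0,0.02],[0,0,0],[0,0,0]],"twist":[[0,0,0],[0,0,0],[0,0,0],[0,0,0],[0,0,0],[0,0,0],[0,0,0],[0,0,0],[0,0,0],[0,0,0]]}'
```

```text
clock: 8.48
eef_pos: [487.9, 353.0, 104.6]
tool_rot: [-3.141, -0.0, -0.001]
force: [0.0, 0.0, -2.7]
width: 22.3
gripper_force: 59.4
```

```bash
python3 -m jog '{"claw":[0,0,0],"xyz":[[0,0,0.012],[0,0,0.008],[0,0,0]],"twist":[[0,0,0],[0,0,0],[0,0,0]]}'
```

```text
clock: 8.85
eef_pos: [487.8, 353.1, 102.5]
tool_rot: [-3.141, -0.0, -0.001]
force: [1.5, 0.5, -2.0]
width: 22.1
gripper_force: 59.6
```

```bash
python3 -m jog '{"claw":[0,0,0.2,0.6,0.6,0.6,0.6,0.6,0.6,0.6],"xyz":[[0,0,0.008],[0,0,0],[0,0,0],[0,0,0],[0,0,0],[0,0,-0.2],[0,0,-0.3],[0,0,-0.3],[0,0,-0.3],[0,0,0]],"twist":[[0,0,0],[0,0,0],[0,0,0],[0,0,0],[0,0,0],[0,0,0],[0,0,0],[0,0,0],[0,0,0],[0,0,0]]}'
python3 - <<'E'
from h import *
s,S=cam("scene"); cv2.imwrite("pics/e.png",s[60:360,100:600,::-1])
E
```

```text
clock: 10.1
eef_pos: [489.3, 353.8, 213.9]
tool_rot: [-3.138, -0.004, -0.001]
force: [0.3, -0.6, -0.8]
width: 51.2
gripper_force: 0.0
```

View pics/e.png

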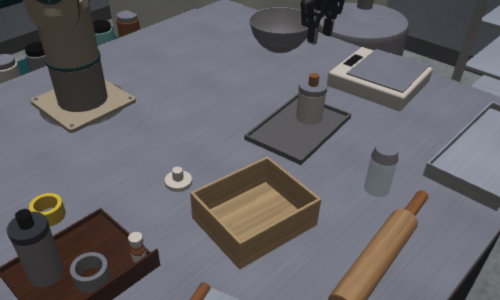

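The short canister stands upright in the tray at crop (312,100). Next is the tall one.

```bash
python3 -m jog '{"claw":[0.6,0.6,0.6,0.6,0.6,0.6,0.6,0.6,0.6,0.6,0.6,0.6],"xyz":[[0,0.3,0],[0,0.5,0],[0,0.55,0],[0,0.55,0],[0,0.55,0],[0,0.55,0],[-0.06,0.55,0],[-0.06,0.55,0],[-0.06,0.55,0],[-0.06,0.55,0],[-0.06,0.5,0],[-0.06,0.5,0]],"twist":[[0,0,0],[0,0,0],[0,0,0],[0,0,0],[0,0,0],[0,0,0],[0,0,0],[0,0,0],[0,0,0],[0,0,0],[0,0,0],[0,0,0]]}'
```

```text
clock: 11.65
eef_pos: [450.3, -268.4, 210.3]
tool_rot: [-3.141, 0.002, -0.001]
force: [-0.0, 0.4, 0.5]
width: 51.1
gripper_force: 0.0
```

```bash
python3 -m jog '{"claw":[0.6,0.6,0.6,0.6,0.6],"xyz":[[0,0.5,0],[0,0.3,0],[0,0.2,0],[0,0,0],[0,0,0]],"twist":[[0,0,0],[0,0,0],[0,0,0],[0,0,0],[0,0,0]]}'
```

```text
clock: 12.28
eef_pos: [451.6, -365.1, 211.1]
tool_rot: [-3.14, 0.001, 0.001]
force: [-0.3, -0.2, -0.4]
width: 51.3
gripper_force: 0.0
```

```bash
python3 -m jog '{"claw":[0.6,0.6,0.6,0.6,0.6,0.6,0,0,0,0,0],"xyz":[[-0.015,0.025,0],[0,0,0.3],[0,0,0.25],[0,0,0.15],[0,0,0.08],[0,0,0],[0,0,0],[0,0,0],[0,0,0],[0,0,0],[0,0,0]],"twist":[[0,0,0],[0,0,0],[0,0,0],[0,0,0],[0,0,0],[0,0,0],[0,0,0],[0,0,0],[0,0,0],[0,0,0],[0,0,0]]}'
```

```text
clock: 13.65
eef_pos: [450.4, -369.6, 134.5]
tool_rot: [3.141, -0.001, -0.0]
force: [-0.6, 1.5, 6.6]
width: 22.4
gripper_force: 58.8
```

```bash
python3 -m jog '{"claw":[0,0,0,0,0,0,0,0,0,0,0,0],"xyz":[[0,0,-0.1],[0,0,-0.2],[0,0,-0.3],[0,0,-0.3],[0,0,-0.2],[0,-0.2,0],[0,-0.4,0],[0.06,-0.5,0],[0.06,-0.5,0],[0.06,-0.5,0],[0.06,-0.5,0],[0.06,-0.5,0]],"twist":[[0,0,0],[0,0,0],[0,0,0],[0,0,0],[0,0,0],[0,0,0],[0,0,0],[0,0,0],[0,0,0],[0,0,0],[0,0,0],[0,0,0]]}'
```

```text
clock: 15.15
eef_pos: [478.2, -56.5, 242.4]
tool_rot: [-3.141, 0.003, 0.0]
force: [1.8, -0.1, -4.8]
width: 21.7
gripper_force: 59.2
```

```bash
python3 -m jog '{"claw":[0,0,0,0,0,0,0,0,0],"xyz":[[0.06,-0.5,0],[0.06,-0.5,0],[0.05,-0.5,0],[0,-0.5,0],[0,-0.5,0],[0,-0.4,0],[0,-0.2,0],[0,0,0],[0,0,0]],"twist":[[0,0,0],[0,0,0],[0,0,0],[0,0,0],[0,0,0],[0,0,0],[0,0,0],[0,0,0],[0,0,0]]}'
```

```text
clock: 16.27
eef_pos: [497.0, 248.0, 243.1]
tool_rot: [3.139, 0.001, -0.003]
force: [0.7, -0.6, -3.1]
width: 22.0
gripper_force: 59.4
```

```bash
python3 -m jog '{"claw":[0,0,0,0,0,0,0,0,0,0],"xyz":[[0,0,0.2],[0,0,0.3],[0,0,0.25],[0,0,0.15],[0,0,0.08],[0,0,0.04],[0,0,0.03],[0,0,0.02],[0,0,0.02],[0,0,0]],"twist":[[0,0,0],[0,0,0],[0,0,0],[0,0,0],[0,0,0],[0,0,0],[0,0,0],[0,0,0],[0,0,0],[0,0,0]]}'
```

```text
clock: 17.52
eef_pos: [497.3, 250.5, 134.6]
tool_rot: [-3.141, -0.0, -0.001]
force: [-0.5, 0.4, -3.6]
width: 22.1
gripper_force: 59.6
```

```bash
python3 -m jog '{"claw":[0,0,0],"xyz":[[0,0,0.01],[0,0,0.005],[0,0,0]],"twist":[[0,0,0],[0,0,0],[0,0,0]]}'
```

```text
clock: 17.9
eef_pos: [497.9, 251.0, 134.5]
tool_rot: [-3.14, -0.002, -0.0]
force: [-0.9, 0.5, 6.2]
width: 22.1
gripper_force: 60.5
```

Contact with the floor. I release, rise, and head for the ring.

```bash
python3 -m jog '{"claw":[0.2,0.6,0.6,0.6,0.6,0.6,0.6,1,1,1,1,1],"xyz":[[0,0,0],[0,0,0],[0,0,0],[0,0,-0.2],[0,0,-0.3],[0,0,-0.3],[0,0.3,0],[0,0.5,0],[0,0.55,0],[0,0.55,0],[0,0.55,0],[0.02,0.55,0]],"twist":[[0,0,0],[0,0,0],[0,0,0],[0,0,0],[0,0,0],[0,0,0],[0,0,0],[0,0,0],[0,0,0],[0,0,0],[0,0,0],[0,0,0]]}'
```

```text
clock: 19.4
eef_pos: [499.0, -51.4, 213.1]
tool_rot: [3.142, -0.001, -0.0]
force: [1.1, 0.3, 0.4]
width: 85.6
gripper_force: 0.0
```

```bash
python3 -m jog '{"claw":[1,1,1,1,1,1,1,1],"xyz":[[0.05,0.5,0],[0.05,0.5,0],[0.05,0.5,0],[0.05,0.5,0],[0,0.5,0],[0,0.3,0],[0,0,0],[0,0,0]],"twist":[[0,0,0],[0,0,0],[0,0,0],[0,0,0],[0,0,0],[0,0,0],[0,0,0],[0,0,0]]}'
python3 - <<'E'
from h import *
s,S=cam("scene"); cv2.imwrite("pics/f.png",s[60:420,80:560,::-1])
E
```

```text
clock: 20.4
eef_pos: [518.9, -328.4, 212.7]
tool_rot: [-3.14, 0.0, 0.0]
force: [-0.4, 0.5, 0.2]
width: 85.4
gripper_force: 0.0
```

View pics/f.png

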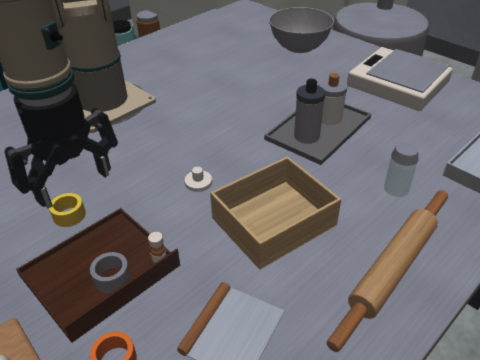

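Both canisters stand in the tray and the ring in the rack is free. I turn the wrist 25° so the fingers stay clear of the spice bottle.

```bash
python3 -m jog '{"claw":[1,1,1,1,1,1,1],"xyz":[[0,-0.115,0],[0,0,0.2],[0,0,0.3],[0,0,0.3],[0,0,0.3],[0,0,0],[0,0,0]],"twist":[[0,0,0],[0,0,-0.047],[0,0,-0.047],[0,0,-0.046],[0,0,0],[0,0,0],[0,0,0]]}'
python3 - <<'E'
from h import *
s,S=cam("scene"); cv2.imwrite("pics/g.png",cv2.resize(s[190:410,70:300],None,fx=2.5,fy=2.5)[:,:,::-1])
t,T=cam("top"); print([optics.boxes_of("top",l)[:2] for l in ("cutter_ring","spice_bottle")]); print(readout.read_state()["eef_pos"],proj(S,[519,-317,40]),proj(S,readout.read_state()["eef_pos"]))
E
```

```text
clock: 21.32
eef_pos: [519.8, -317.5, 104.2]
tool_rot: [3.141, -0.001, 0.44]
force: [0.6, 0.2, 0.9]
width: 85.3
gripper_force: 0.0
[[{'rect': [456.2, 179.3, 25.8, 22.2], 'score': 0.79}, {'rect': [431.0, 229.5, 24.1, 26.6], 'score': 0.55}], []]
[ 519.63398369 -318.32489045  104.34665786] [188.47674507 325.521648  ] [180.31335595 301.12248426]
```

View pics/g.png

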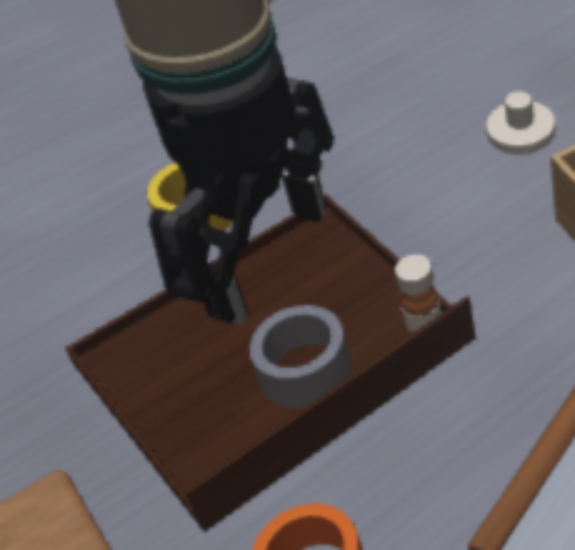

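The fingers straddle the ring (crop 298,345) well clear of the bottle. I descend.

```bash
python3 -m jog '{"claw":[1,1,1,1,1,1,1,0,0,0,0,0],"xyz":[[0,0.01,0.3],[0,0,0.3],[0,0,0.2],[0,0,0.12],[0,0,0.06],[0,0,0.02],[0,0,0],[0,0,0],[0,0,0],[0,0,0],[0,0,0],[0,0,0]],"twist":[[0,0,0],[0,0,0],[0,0,0],[0,0,0],[0,0,0],[0,0,0],[0,0,0],[0,0,0],[0,0,0],[0,0,0],[0,0,0],[0,0,0]]}'
```

```text
clock: 23.02
eef_pos: [519.4, -318.9, 4.0]
tool_rot: [3.141, -0.0, 0.439]
force: [-1.9, 0.3, 4.5]
width: 62.2
gripper_force: 65.4
```

```bash
python3 -m jog '{"claw":[0,0,0,0,0,0,0,0,0,0,0,0],"xyz":[[0,0,-0.1],[0,0,-0.25],[0,0,-0.4],[0,0,-0.4],[0,0,-0.2],[0.16,-0.16,0],[0.32,-0.33,0],[0.36,-0.37,0],[0.38,-0.39,0],[0.38,-0.39,0],[0.36,-0.37,0],[0.3,-0.31,0]],"twist":[[0,0,0],[0,0,0],[0,0,0],[0,0,0],[0,0,0],[0,0,0],[0,0,0],[0,0,0],[0,0,0],[0,0,0],[0,0,0],[0,0,0]]}'
```

```text
clock: 24.52
eef_pos: [625.2, -10.3, 138.0]
tool_rot: [-3.141, 0.0, 0.441]
force: [0.9, -0.1, -4.5]
width: 62.0
gripper_force: 66.9
```

```bash
python3 -m jog '{"claw":[0,0,0],"xyz":[[0,0,0],[0,0,0],[0,0,0]],"twist":[[0,0,0],[0,0,0],[0,0,0]]}'
python3 - <<'E'
from h import *
t,T=cam("scene"); cv2.imwrite("pics/i.png",cv2.resize(t[150:340,210:450],None,fx=2.5,fy=2.5)[:,:,::-1])
E
```

```text
clock: 24.9
eef_pos: [624.6, -15.0, 138.0]
tool_rot: [3.141, 0.001, 0.437]
force: [0.5, -0.2, -4.1]
width: 62.1
gripper_force: 66.9
```

View pics/i.png

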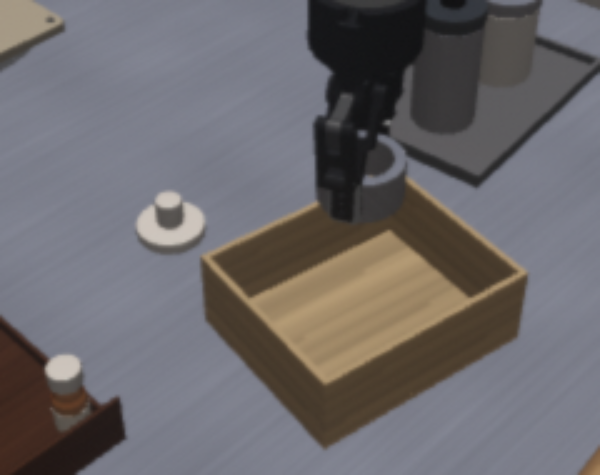

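The ring is held level above the box. I lower it.

```bash
python3 -m jog '{"claw":[0,0,0,0,0,0,0,0,0,0,0,0],"xyz":[[0,0,0.3],[0,0,0.3],[0,0,0.25],[0,0,0.15],[0,0,0.1],[0,0,0.08],[0,0,0.05],[0,0,0.03],[0,0,0.02],[0,0,0.02],[0,0,0.01],[0,0,0]],"twist":[[0,0,0],[0,0,0],[0,0,0],[0,0,0],[0,0,0],[0,0,0],[0,0,0],[0,0,0],[0,0,0],[0,0,0],[0,0,0],[0,0,0]]}'
```

```text
clock: 26.45
eef_pos: [625.1, -13.0, 7.0]
tool_rot: [-3.142, 0.0, 0.439]
force: [0.8, -0.1, -4.1]
width: 62.1
gripper_force: 66.9
```

```bash
python3 -m jog '{"claw":[0,0,0,0,0],"xyz":[[0,0,0.01],[0,0,0.01],[0,0,0.008],[0,0,0.005],[0,0,0]],"twist":[[0,0,0],[0,0,0],[0,0,0],[0,0,0],[0,0,0]]}'
```

```text
clock: 27.08
eef_pos: [625.2, -13.0, 4.0]
tool_rot: [-3.142, -0.0, 0.439]
force: [-1.7, -0.6, 0.4]
width: 62.1
gripper_force: 67.4
```

```bash
python3 -m jog '{"claw":[0.8,0.9,1,1,1,1,1,1,1,1,1],"xyz":[[0,0,0.003],[0,0,0],[0,0,0],[0,0,0],[0,0,-0.1],[0,0,-0.3],[0,0,-0.4],[0,0,-0.4],[0,0,-0.1],[0,0,0],[0,0,0]],"twist":[[0,0,0],[0,0,0],[0,0,0],[0,0,0],[0,0,0],[0,0,0],[0,0,0.047],[0,0,0.047],[0,0,0.046],[0,0,0],[0,0,0]]}'
```

```text
clock: 28.45
eef_pos: [624.6, -12.8, 133.0]
tool_rot: [-3.141, 0.001, 0.002]
force: [-0.4, -0.5, 0.1]
width: 85.2
gripper_force: 0.0
```

```bash
python3 -m jog '{"claw":[0.6,0.6,0.6,0.6,0.6,0.6,0.6,0.6],"xyz":[[-0.3,0.05,0],[-0.4,0.05,0],[-0.4,0.05,0],[-0.4,0.05,0],[-0.42,0.064,0],[0,0,0.3],[0,0,0],[0,0,0]],"twist":[[0,0,0],[0,0,0],[0,0,0],[0,0,0],[0,0,0],[0,0,0],[0,0,0],[0,0,0]]}'
python3 - <<'E'
from h import *
s,S=cam("scene"); t,T=cam("top"); 
cr=lambda im,x,y,w,h,k:cv2.resize(im[y:y+h,x:x+w],None,fx=k,fy=k,interpolation=cv2.INTER_CUBIC)
cv2.imwrite("pics/j.png",np.vstack([cr(s,240,170,190,150,3),cr(t,275,150,114,50,5)])[:,:,::-1])
for c in("scene","top"): print([(d["rect"],d["score"]) for d in optics.boxes_of(c,"cutter_ring")])
E
```

```text
clock: 29.45
eef_pos: [433.7, -39.2, 103.5]
tool_rot: [-3.141, 0.0, 0.0]
force: [0.8, 0.4, 0.6]
width: 51.5
gripper_force: 0.0
[([166.2, 389.3, 52.1, 51.8], 0.89), ([127.9, 253.3, 40.8, 33.0], 0.65), ([336.2, 255.1, 35.4, 33.5], 0.58)]
[([312.6, 185.4, 25.4, 29.5], 0.83), ([418.0, 309.0, 24.1, 23.3], 0.82), ([455.3, 179.3, 34.1, 27.4], 0.71)]
```

View pics/j.png

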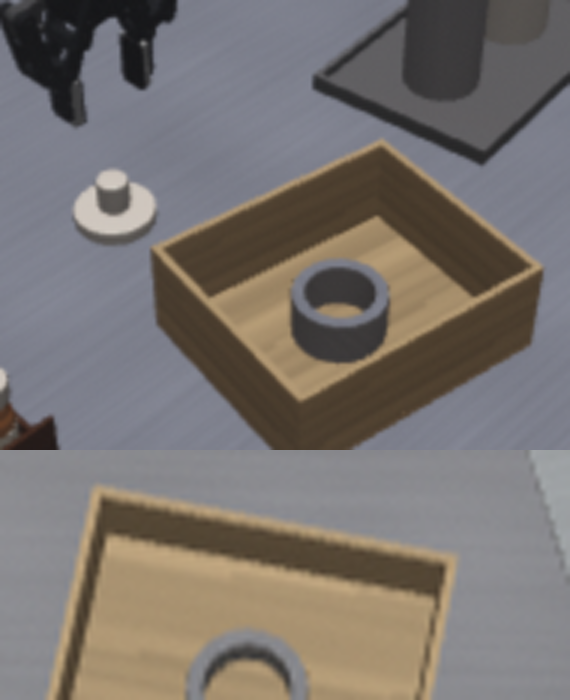

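The ring lies flat in the box, its rim centred at scene (353,267) and top (324,197). The fingers are over the pusher.

```bash
python3 - <<'E'
from h import *
s,S=cam("scene"); t,T=cam("top"); print(atz(S,(353,267.3),40),atz(T,(324.1,197.4),40),tri([S,T],[(353,267.3),(324.1,197.4)]))
E
python3 -m jog '{"claw":[0.6,0.6,0.6,0.6,0.6,0.6,0,0,0,0,0],"xyz":[[-0.01,0,0.3],[0,0,0.3],[0,0,0.15],[0,0,0.09],[0,0,0.03],[0,0,0],[0,0,0],[0,0,0],[0,0,0],[0,0,0],[0,0,0]],"twist":[[0,0,0],[0,0,0],[0,0,0],[0,0,0],[0,0,0],[0,0,0],[0,0,0],[0,0,0],[0,0,0],[0,0,0],[0,0,0]]}'
```

```text
[626.57423855 -14.59902518  40.        ] [624.55725754 -13.25043072  40.        ] (array([625.18845611, -13.12306631,  37.98270255]), np.float64(0.05226295085986976))
clock: 31.12
eef_pos: [431.7, -36.6, 26.9]
tool_rot: [-3.134, 0.003, -0.001]
force: [-0.9, -1.3, 5.9]
width: 21.0
gripper_force: 58.5
```

Run:
```python
from h import *
r=readout.read_state(); print(r["qpos"],r["force"],r["eef_pos"],r["tool_rot"])
s,S=cam("scene"); cv2.imwrite("pics/k.png",cv2.resize(s[190:270,230:330],None,fx=5,fy=5,interpolation=cv2.INTER_CUBIC)[:,:,::-1])
```

```text
[-0.14560973  0.74800451  0.25410711  2.25634814 -0.86106353  0.23765662
 -0.68155761] [-0.90186562 -1.32109077  5.85884145] [431.6667228  -36.62312602  26.85064829] [-3.13375885e+00  2.69072895e-03 -7.56112273e-04]
```

View pics/k.png

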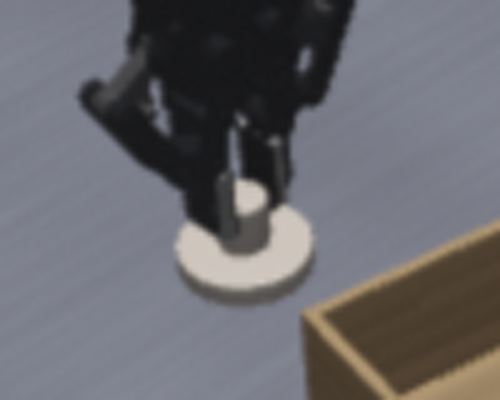

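Joint 6 sat at its limit and stopped the descent at z=27. The fingers still hold the top ~10 mm of the knob, which is enough for 60 g. I lift gently and check.

```bash
python3 -m jog '{"claw":[0,0,0,0,0,0,0,0,0,0,0],"xyz":[[0,0,-0.1],[0,0,-0.2],[0,0,-0.3],[0,0,-0.3],[0,0,-0.3],[0,0,-0.2],[0.2,-0.02,0],[0.3,-0.03,0],[0.4,-0.04,0],[0,0,0],[0,0,0]],"twist":[[0,0,0],[0,0,0],[0,0,0],[0,0,0],[0,0,0],[0,0,0],[0,0,0],[0,0,0],[0,0,0],[0,0,0],[0,0,0]]}'
```

```text
clock: 32.55
eef_pos: [520.6, -28.8, 166.0]
tool_rot: [-3.134, 0.005, -0.001]
force: [-0.1, -0.1, -0.7]
width: 21.1
gripper_force: 58.8
```

```bash
python3 -m jog '{"claw":[0,0,0,0,0,0,0,0,0],"xyz":[[0.3,-0.05,0],[0.4,-0.05,0],[0.34,-0.058,0],[0,0,0.3],[0,0,0.2],[0,0,0.1],[0,0,0],[0,0,0],[0,0,0]],"twist":[[0.002,0,0],[0,0,0],[0,0,0],[0,0,0],[0,0,0],[0,0,0],[0,0,0],[0,0,0],[0,0,0]]}'
python3 - <<'E'
from h import *
s,S=cam("scene"); cv2.imwrite("pics/l.png",cv2.resize(s[190:310,290:430],None,fx=5,fy=5,interpolation=cv2.INTER_CUBIC)[:,:,::-1])
p=readout.read_state()["eef_pos"]; print(p,proj(S,p),proj(S,p+[0,0,-15]),proj(S,p+[0,0,-27]))
E
```

```text
clock: 33.67
eef_pos: [626.1, -12.3, 106.6]
tool_rot: [-3.128, 0.002, -0.001]
force: [0.5, -0.2, -0.7]
width: 21.2
gripper_force: 58.8
[626.10351551 -12.18933931 106.51465921] [354.75741096 240.76523242] [354.49916069 246.79968757] [354.29660299 251.53279162]
```

View pics/l.png

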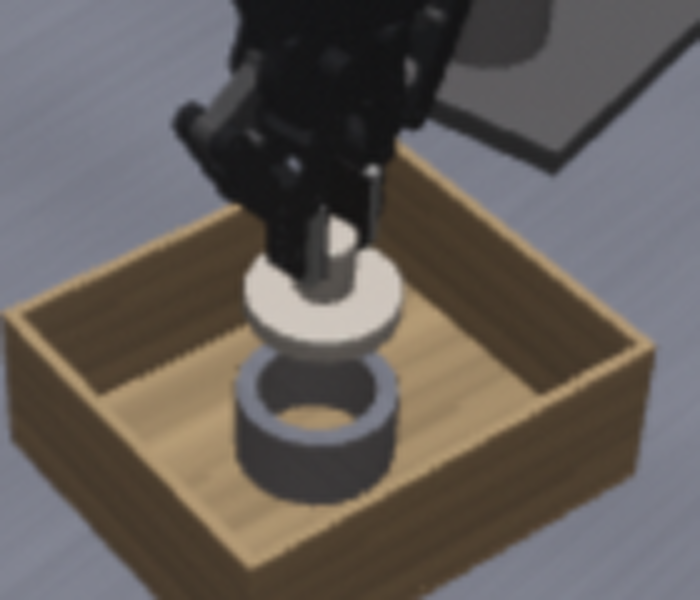

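The pusher hangs centred below the TCP (disc at scene 354.5,247, as predicted), over the ring. I lower it and take out the small tilt.

```bash
python3 -m jog '{"claw":[0,0,0,0,0,0,0,0,0],"xyz":[[-0.01,0.01,0.1],[0,0,0.12],[0,0,0.08],[0,0,0.04],[0,0,0.02],[0,0,0.01],[0,0,0.01],[0,0,0],[0,0,0]],"twist":[[-0.0043,0,0],[0,0,0],[0,0,0],[0,0,0],[0,0,0],[0,0,0],[0,0,0],[0,0,0],[0,0,0]]}'
```

```text
clock: 34.85
eef_pos: [624.6, -13.0, 67.9]
tool_rot: [-3.141, 0.004, -0.001]
force: [-0.2, -0.3, -0.9]
width: 21.2
gripper_force: 58.8
```

```bash
python3 -m jog '{"claw":[0,0,0,0],"xyz":[[0,0,0.008],[0,0,0.006],[0,0,0],[0,0,0]],"twist":[[0,0,0],[0,0,0],[0,0,0],[0,0,0]]}'
```

```text
clock: 35.35
eef_pos: [624.7, -13.2, 66.9]
tool_rot: [-3.141, 0.003, -0.001]
force: [-1.2, -0.4, 5.5]
width: 21.3
gripper_force: 59.4
```

```bash
python3 -m jog '{"claw":[0.2,0.5,0.6,0.6,0.6,0.6,0.6,0.6,0.6,0.6,0.6],"xyz":[[0,0,0],[0,0,0],[0,0,0],[0,0,-0.1],[0,0,-0.3],[0,0,-0.5],[0,0,-0.6],[-0.3,0,0],[-0.4,-0.3,0],[-0.4,-0.5,0],[0,0,0]],"twist":[[0,0,0],[0,0,0],[0,0,0],[0,0,0],[0,0,0],[0,0,0],[0,0,0],[0,0,0],[0,0,0],[0,0,0],[0,0,0]]}'
python3 - <<'E'
from h import *
s,S=cam("scene"); t,T=cam("top");
cr=lambda im,x,y,w,h,k:cv2.resize(im[y:y+h,x:x+w],None,fx=k,fy=k,interpolation=cv2.INTER_CUBIC)
cv2.imwrite("pics/m.png",np.hstack([cr(s,290,200,130,120,3),cr(t,290,160,70,72,5)])[:,:,::-1])
E
```

```text
clock: 36.72
eef_pos: [512.9, 71.1, 216.7]
tool_rot: [-3.138, 0.007, 0.007]
force: [1.0, -0.4, 0.1]
width: 51.1
gripper_force: 0.0
```

View pics/m.png

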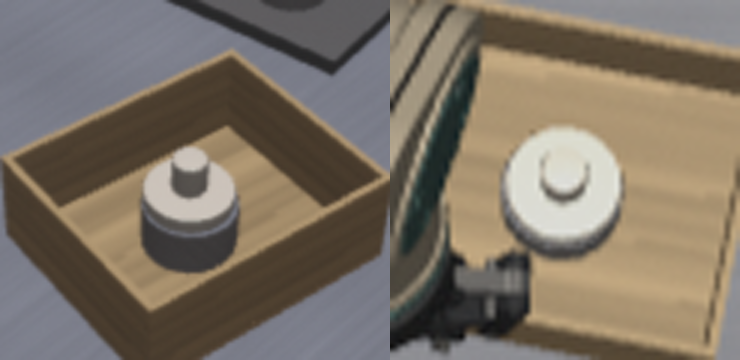

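The pusher sits flat, knob up, centred on the ring. Now I fetch the tall canister.

```bash
python3 -m jog '{"claw":[0.6,0.6,0.6,0.6,0.6,0.6,0.6],"xyz":[[-0.1,-0.4,0],[-0.03,-0.5,0],[0,-0.5,0],[0,-0.4,0],[0,0,0],[0,0,0],[0,0,0]],"twist":[[0,0,0],[0,0,0],[0,0,0],[0,0,0],[0,0,0],[0,0,0],[0,0,0]]}'
```

```text
clock: 37.7
eef_pos: [504.0, 243.6, 217.2]
tool_rot: [3.141, 0.003, -0.004]
force: [-0.2, 1.0, -0.0]
width: 51.0
gripper_force: 0.0
```

```bash
python3 -m jog '{"claw":[0.6,0.6,0.6,0.6],"xyz":[[-0.065,-0.072,0],[0,0,0.3],[0,0,0],[0,0,0]],"twist":[[0,0,0],[0,0,0],[0,0,0],[0,0,0]]}'
```

```text
clock: 38.2
eef_pos: [496.9, 253.0, 187.6]
tool_rot: [-3.141, 0.003, -0.001]
force: [-0.4, 0.4, 1.5]
width: 51.1
gripper_force: 0.0
```

```bash
python3 -m jog '{"claw":[0.6,0.6,0.6,0.6,0.6,0.6,0,0,0,0,0],"xyz":[[0.005,0.015,0.2],[0,0,0.2],[0,0,0.1],[0,0,0.03],[0,0,0],[0,0,0],[0,0,0],[0,0,0],[0,0,0],[0,0,0],[0,0,0]],"twist":[[0,0,0],[0,0,0],[0,0,0],[0,0,0],[0,0,0],[0,0,0],[0,0,0],[0,0,0],[0,0,0],[0,0,0],[0,0,0]]}'
```

```text
clock: 39.58
eef_pos: [497.2, 251.9, 134.4]
tool_rot: [-3.141, 0.003, -0.0]
force: [-1.2, 2.6, 6.8]
width: 21.8
gripper_force: 58.7
```

```bash
python3 -m jog '{"claw":[0,0,0,0,0,0,0,0,0,0,0,0],"xyz":[[0,0,-0.1],[0,0,-0.2],[0,0,-0.3],[0,0,-0.3],[0,0,-0.2],[0,0.2,0],[0,0.4,0],[-0.06,0.5,0],[-0.06,0.5,0],[-0.06,0.5,0],[-0.06,0.5,0],[-0.06,0.5,0]],"twist":[[0,0,0],[0,0,0],[0,0,0],[0,0,0],[0,0,0],[0,0,0],[0,0,0],[0,0,0],[0,0,0],[0,0,0],[0,0,0],[0,0,0]]}'
```

```text
clock: 41.08
eef_pos: [465.0, -60.9, 243.1]
tool_rot: [3.141, 0.006, -0.002]
force: [1.1, -0.8, -3.6]
width: 21.6
gripper_force: 59.3
```

```bash
python3 -m jog '{"claw":[0,0,0,0,0,0,0,0,0],"xyz":[[-0.06,0.5,0],[-0.06,0.5,0],[-0.05,0.5,0],[0,0.5,0],[0,0.5,0],[0,0.4,0],[0,0.2,0],[0,0,0],[0,0,0]],"twist":[[0,0,0],[0,0,0],[0,0,0],[0,0,0],[0,0,0],[0,0,0],[0,0,0],[0,0,0],[0,0,0]]}'
```

```text
clock: 42.2
eef_pos: [449.0, -367.1, 243.0]
tool_rot: [-3.139, 0.006, -0.001]
force: [-0.1, 0.1, -4.1]
width: 22.1
gripper_force: 59.4
```

```bash
python3 -m jog '{"claw":[0,0,0,0,0,0,0],"xyz":[[0.01,0,0.2],[0,0,0.3],[0,0,0.25],[0,0,0.15],[0,0,0.1],[0,0,0],[0,0,0]],"twist":[[0,0,0],[0,0,0],[0,0,0],[0,0,0],[0,0,0],[0,0,0],[0,0,0]]}'
```

```text
clock: 43.08
eef_pos: [450.9, -368.9, 144.7]
tool_rot: [3.141, 0.003, -0.001]
force: [0.3, 1.2, -3.6]
width: 22.0
gripper_force: 59.4
```

```bash
python3 -m jog '{"claw":[0,0,0,0,0,0],"xyz":[[0,0,0.05],[0,0,0.03],[0,0,0.015],[0,0,0.01],[0,0,0],[0,0,0]],"twist":[[0,0,0],[0,0,0],[0,0,0],[0,0,0],[0,0,0],[0,0,0]]}'
```

```text
clock: 43.82
eef_pos: [450.8, -368.5, 134.5]
tool_rot: [-3.141, 0.003, -0.001]
force: [-1.0, 2.0, 5.5]
width: 21.9
gripper_force: 60.3
```

Contact. I release and go for the short canister at TCP (488, 353).

```bash
python3 -m jog '{"claw":[0.2,0.6,0.6,0.6,0.6,0.6,0.6,0.6,0.6,0.6,0.6,0.6],"xyz":[[0,0,0],[0,0,0],[0,0,0],[0,0,-0.2],[0,0,-0.3],[0,0,-0.3],[0,-0.3,0],[0,-0.5,0],[0.06,-0.55,0],[0.06,-0.55,0],[0.06,-0.55,0],[0.06,-0.55,0]],"twist":[[0,0,0],[0,0,0],[0,0,0],[0,0,0],[0,0,0],[0,0,0],[0,0,0],[0,0,0],[0,0,0],[0,0,0],[0,0,0],[0,0,0]]}'
```

```text
clock: 45.32
eef_pos: [475.4, -66.8, 213.6]
tool_rot: [3.142, 0.003, -0.001]
force: [0.7, -0.2, 0.3]
width: 51.2
gripper_force: 0.0
```

```bash
python3 -m jog '{"claw":[0.6,0.6,0.6,0.6,0.6,0.6,0.6,0.6,0.6,0.6,0.6],"xyz":[[0.06,-0.55,0],[0.06,-0.55,0],[0,-0.55,0],[0,-0.55,0],[0,-0.55,0],[0,-0.5,0],[0,-0.5,0],[0,-0.3,0],[0,-0.15,0],[0,0,0],[0,0,0]],"twist":[[0,0,0],[0,0,0],[0,0,0],[0,0,0],[0,0,0],[0,0,0],[0,0,0],[0,0,0],[0,0,0],[0,0,0],[0,0,0]]}'
```

```text
clock: 46.7
eef_pos: [487.7, 349.5, 213.6]
tool_rot: [3.141, 0.004, -0.003]
force: [-0.1, 0.1, 0.5]
width: 51.5
gripper_force: 0.0
```

```bash
python3 -m jog '{"claw":[0.6,0.6,0.6,0.6,0.6,0.6,0.6,0,0,0,0,0],"xyz":[[0,-0.02,0.3],[0,0,0.3],[0,0,0.25],[0,0,0.15],[0,0,0.1],[0,0,0.01],[0,0,0],[0,0,0],[0,0,0],[0,0,0],[0,0,0],[0,0,0]],"twist":[[0,0,0],[0,0,0],[0,0,0],[0,0,0],[0,0,0],[0,0,0],[0,0,0],[0,0,0],[0,0,0],[0,0,0],[0,0,0],[0,0,0]]}'
```

```text
clock: 48.2
eef_pos: [487.2, 354.0, 103.3]
tool_rot: [-3.14, 0.003, -0.0]
force: [-0.0, 0.4, 6.0]
width: 22.2
gripper_force: 58.7
```

```bash
python3 -m jog '{"claw":[0,0,0,0,0,0,0,0,0,0,0,0],"xyz":[[0,0,-0.1],[0,0,-0.2],[0,0,-0.3],[0,0,-0.3],[0,0,-0.2],[0,0.2,0],[0,0.4,0],[-0.04,0.5,0],[-0.04,0.5,0],[-0.04,0.5,0],[-0.04,0.5,0],[-0.04,0.5,0]],"twist":[[0,0,0],[0,0,0],[0,0,0],[0,0,0],[0,0,0],[0,0,0],[0,0,0],[0,0,0],[0,0,0],[0,0,0],[0,0,0],[0,0,0]]}'
```

```text
clock: 49.7
eef_pos: [465.2, 40.6, 212.0]
tool_rot: [3.141, 0.005, -0.002]
force: [0.8, -0.8, -4.4]
width: 21.7
gripper_force: 59.1
```

```bash
python3 -m jog '{"claw":[0,0,0,0,0,0,0,0,0],"xyz":[[-0.04,0.5,0],[-0.04,0.5,0],[-0.04,0.5,0],[0,0.5,0],[0,0.5,0],[0,0.4,0],[0,0.2,0],[0,0,0],[0,0,0]],"twist":[[0,0,0],[0,0,0],[0,0,0],[0,0,0],[0,0,0],[0,0,0],[0,0,0],[0,0,0],[0,0,0]]}'
```

```text
clock: 50.82
eef_pos: [453.8, -265.2, 211.8]
tool_rot: [-3.139, 0.005, -0.001]
force: [0.1, 0.7, -3.8]
width: 21.8
gripper_force: 59.4
```

```bash
python3 -m jog '{"claw":[0,0,0,0,0,0,0],"xyz":[[0.005,0.05,0.2],[0,0,0.3],[0,0,0.25],[0,0,0.15],[0,0,0.1],[0,0,0],[0,0,0]],"twist":[[0,0,0],[0,0,0],[0,0,0],[0,0,0],[0,0,0],[0,0,0],[0,0,0]]}'
```

```text
clock: 51.7
eef_pos: [455.4, -271.8, 113.1]
tool_rot: [3.141, 0.003, -0.001]
force: [0.5, 0.0, -3.5]
width: 22.0
gripper_force: 59.5
```

```bash
python3 -m jog '{"claw":[0,0,0,0,0,0,0],"xyz":[[-0.01,0.005,0.05],[0,0,0.03],[0,0,0.015],[0,0,0.008],[0,0,0.008],[0,0,0],[0,0,0]],"twist":[[0,0,0],[0,0,0],[0,0,0],[0,0,0],[0,0,0],[0,0,0],[0,0,0]]}'
```

```text
clock: 52.58
eef_pos: [454.0, -272.0, 103.2]
tool_rot: [-3.141, 0.002, -0.001]
force: [-3.3, 3.4, 15.7]
width: 21.9
gripper_force: 61.5
```

Contact. I release, rise and move clear, then check the positions.

```bash
python3 -m jog '{"claw":[0.2,0.6,0.6,0.6,0.6,0.6,0.6,0.6,0.6,0.6,0.6,0.6],"xyz":[[0,0,-0.008],[0,0,0],[0,0,0],[0,0,-0.2],[0,0,-0.4],[0,0,-0.5],[0,-0.3,0],[0,-0.5,0],[0,-0.5,0],[0,-0.5,0],[0,-0.3,0],[0,0,0]],"twist":[[0,0,0],[0,0,0],[0,0,0],[0,0,0],[0,0,0],[0,0,0],[0,0,0],[0,0,0],[0,0,0],[0,0,0],[0,0,0],[0,0,0]]}'
python3 - <<'E'
from h import *
for c,k in (("scene","scene0"),("top","top0")):
    im,C=cam(c); a=cv2.cvtColor(cv2.imread(f"pics/{k}.png"),cv2.COLOR_BGR2GRAY); b=cv2.cvtColor(im,cv2.COLOR_RGB2GRAY)
    R={"scene":{"tall":(105,265,62,85),"short":(160,250,55,72),"spice":(225,290,23,36),"shaker":(460,197,40,62)},"top":{"tall":(455,249,34,34),"short":(413,246,36,34),"spice":(403,220,17,16),"shaker":(214,130,28,35)}}[c]
    for n,(x,y,w,h) in R.items():
        r=cv2.matchTemplate(b[y-10:y+h+10,x-10:x+w+10],a[y:y+h,x:x+w],cv2.TM_CCOEFF_NORMED); _,m,_,l=cv2.minMaxLoc(r); print(c,n,"shift px",l[0]-10,l[1]-10,round(m,3))
    for l in ("pusher","tall_canister","short_canister"): print(l,[(d["rect"],d["score"]) for d in optics.boxes_of(c,l)[:2]])
E
```

```text
clock: 54.08
eef_pos: [454.6, -59.3, 211.8]
tool_rot: [-3.14, 0.005, 0.004]
force: [0.4, -0.8, -0.4]
width: 51.3
gripper_force: 0.0
scene tall shift px 0 0 0.997
scene short shift px 0 0 0.942
scene spice shift px 0 0 1.0
scene shaker shift px 0 0 0.999
pusher [([336.3, 249.0, 30.2, 30.3], 0.57)]
tall_canister [([106.2, 272.5, 56.6, 74.2], 0.98), ([96.5, 270.7, 164.0, 135.3], 0.75)]
short_canister []
top tall shift px 0 0 0.989
top short shift px 0 0 0.892
top spice shift px 0 0 1.0
top shaker shift px 0 0 0.999
pusher [([314.5, 185.4, 20.1, 23.6], 0.58)]
tall_canister []
short_canister [([410.6, 249.5, 36.2, 27.8], 0.73), ([404.0, 223.5, 10.8, 11.2], 0.4)]
```

```bash
python3 -m jog '{"claw":[0.6,0.6],"xyz":[[0,0,0],[0,0,0]],"twist":[[0,0,0],[0,0,0]]}'; python3 -c "
from cell import order; print(order.finish_job())"
```

```text
clock: 54.72
eef_pos: [454.5, -62.1, 212.2]
tool_rot: [-3.141, 0.004, -0.001]
force: [0.8, 0.6, -0.0]
width: 51.0
gripper_force: 0.0
the job is handed in; nothing more can be done
None
```

The job is handed in at 54.7 s (no verdict was returned): the ring lies flat in the box with the pusher centred on it, and image matching shows both canisters back on their spots and the spice bottle and shaker unmoved.

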